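# Flip the length stop down on a crosscut sled and butt the board to it

### The job

Get the loose board ready for cutting to length on the crosscut sled: push the red flip stop over until it hangs all the way down in front of the fence, then push the flat board square against the fence and along it until its end butts against the red stop. Only push, never lift or tip the board; leave the blue stop flipped back and leave everything else where it lies.

Things in the scene. Friction and masses are not known exactly. Their poses are not given: they have to be found in the camera images.
- sled: plywood sled, fixed. Origin: underside, in the plane of the fence's working face; x points square out of that face (away from the robot), y along the fence to the left. The base's top, where the board lies, is 18 mm above the origin; base x -100..290, y -400..300 mm. Fence at x -36..0, 50 mm high above the base; yellow block of that height behind it, x -98..-36, y -120..-20. Low bar at x 257..287, y -250..110, 36 mm high
- red_stop_base: aluminium foot of the RED flip stop, 42 mm wide along y, fixed on the fence. Origin: on the fence's top (50 mm above the base's top), in the plane of the fence's face, at the middle of the arm's width; axes parallel to the sled's. The foot reaches x -36..19 and 25 mm above the origin. The hinge pin lies along y at x +13, z +16 mm
- red_stop (a joint): angle (rad) of the red arm: 0 = hanging straight down in front of the fence, its hard limit; pi/2 = level, out along sled +x; pi = straight up; starts at 3.3 to 3.5, leaning back over the fence towards the robot (limit 3.55). The hinge is stiff (0.05 N m friction): the arm stays where it is left, so push it all the way; about 1 N at its tip moves it
- red_stop_tip (a point): middle of the red arm's free end. The arm is 63 mm long from pin to this end, 25 mm wide along y, with a thicker shoe on its outer half (28..63 mm from the pin). Hanging down, the shoe fills x 7..35 mm from the fence (the bar above it 7..19) and ends 3 mm above the base; the board's end butts against its right side face (sled -y, 12.5 mm from its middle)
- blue_stop_base: foot of the BLUE flip stop, like the red one, elsewhere on the same fence (either side of the red one, at least 90 mm between middles)
- blue_stop (a joint): hinge angle of the blue arm, as for the red one; starts flipped back at 3.3 to 3.5 and must stay back (the board passes under it)
- blank: loose flat dark walnut board, 90 mm wide (its x), 300 mm long (its y), 22 mm thick, 0.3 to 0.55 kg, lying flat on the sled in front of the fence, 30 to 55 mm off it and turned up to 0.15 rad, its left (+y) end 40 to 90 mm to the right of the red stop. Origin: middle of its underside
- offcut: loose upright wooden offcut 45 x 45 x 60 mm high, on the sled's far left part; leave it. Origin: middle of its underside
- pencil: green carpenter's pencil, 145 x 12 x 8 mm, lying on the sled near its left edge; leave it. Origin: underside
- mallet: rubber mallet on the bench to the left, head 64 mm thick, 330 mm long with handle; leave it. Origin: under the head
- square: combination square, 300 mm steel rule with blue head, on the bench to the right; leave it. Origin: under the middle of the rule

How it is judged:
On the way, in this order (a step that is already met when the one before it is completed fails the run):
1. the red stop has been pushed over and hangs fully down, the blue one still back (value of joint red_stop below 0.06 rad and value of joint blue_stop above 3 rad), for 0.2 s.
2. the board is against the fence and butted to the red stop (x of blank in the frame of sled below 0.048 m and angle between the y axis of blank and the y axis of sled, either way round below 0.015 rad and y of blank in the frame of red_stop_base between -0.1655 and -0.1585 m), for 0.2 s.
At the end, for the whole second after the job is handed in: The red arm hangs down (hinge within 0.06 rad of its limit), the blue arm is still flipped back; the board lies flat and still, within 3 mm of the fence and parallel to it within 0.015 rad, its end within 3 mm of the red arm; the other things are within 20 mm of where they were (all of step 1 and all of step 2 and angle between blank's own z axis and vertical below 0.03 rad and linear speed of blank below 0.01 m/s and not (distance of any of offcut, pencil, mallet, square from where it was at the start of the episode above 0.02 m)); the robot touches nothing.
It fails at once if the board is lifted or tipped (z of blank in the frame of sled above 0.028 m or angle between blank's own z axis and vertical above 0.12 rad).
It fails at once if the blue stop is flipped down (value of joint blue_stop below 3 rad).
It fails at once if another thing is moved by more than 20 mm (distance of any of offcut, pencil, mallet, square from where it was at the start of the episode above 0.02 m).
It also fails if it takes over 64 s, if anything falls off the work surface, if the arm or the gripper's body presses on something with over 40 N, if the wrist force passes 120 N, or if a joint passes its speed limit or range.

### The arm

A 6-joint arm with a two-finger parallel gripper is mounted at the origin on the work surface. World frame = base frame: x ahead of the robot, y to its left, z up, the work surface at z = 0. Lengths are in m, angles in rad, forces in N, time in s.
With the tool pointing down it reaches from about 0.375 to 0.825 m from the base axis. Payload 5.5 kg.
Tool frame: the origin (TCP) lies at the very end of the fingers, on their centre line; the grasp point (between the pads) lies 19 mm behind it; z points along the fingers, y is the line along which they close (so a half turn about z gives the same grasp; the last joint's range is limited). The gripper opens to 85 mm and grips with 20 to 120 N. Pads are 22 mm wide; open, the fingers measure 114 mm over their backs; the gripper's body (76 mm by 85 mm) begins 54 mm behind the grasp point. The pads swing forward as they close: fully open they stand 13 mm farther back than shut.
Start: joints at [1.334, 0.314, -0.047, 1.21, 0, 1.571], TCP at [0.141, 0.583, 0.231] pointing down, gripper open.
Joint ranges: [-2.67, 2.67], [-0.69, 1.73], [-1.03, 1.25], [-2.08, 2.16], [-1.42, 1.45], [-3.14, 3.14]. Speed limits (rad/s): [2.39, 2.39, 3.01, 3.14, 3.14, 3.14].

### API

Orientations are given as a unit quaternion [x, y, z, w].
In Python, from workcell import readout, cams, ticket gives the robot as it stands. The module is installed in compiled form; this text tells all that it offers.
- The arm moves only by the tool send_rows, never from a script. Its arguments are lists of equal length, an entry for each row: "jaw": the finger opening in cm, from 0 to 8.54; "dp": the shift along the tool's x, y, z in cm, a list of three; "yaw": the turn about the tool's z in degrees. A call has 1 to 5 rows; each row is the pose to reach, as a shift and turn from the pose commanded when the call began, along the tool's axes at that moment; what a row does not reach only later rows make up. A row lasts 1/12 s, in which the tool goes at most 41.7 mm and 7.16 degrees, less where a joint would pass 70% of its speed; a pose out of reach is approached as far as the arm can. A call with a gripper value outside its range is refused whole. The fingers move at their own pace and stop on an object; the grip force is fixed at half the most. Time passes only in rows, so rows that repeat a pose let the fingers close. It gives the time, the measured TCP pose, the force, the opening and the grip force at its end, in the units of the state.
- readout.get_state(): the state, without advancing time (a new reading comes with each control period).
- cams.camera(name): name is "scene" or "top" or "wrist"; returns (picture, depth): 480x640x3 uint8, blue, green, red; 480x640 float32, m along the optical axis (not along the pixel's ray), 0 where there is no reading.
- cams.camera_params(name): a dict with "camera_matrix" (3x3 intrinsics, pixels), "distortion" ([k1, k2, p1, p2, k3] as OpenCV has them; the pictures are not rectified), "origin" and "rotation" of the camera in the world; the wrist camera has in their place "hand_eye" (4x4, takes a point from camera to tool coordinates, whose origin is the TCP and whose axes are the flange's). Camera axes: x right, y down, z forward; pixel columns grow to the right and rows downward; lengths in m; the calibration is good to about 2 mm. A picture is of the moment at which its call begins: read the wrist's pose just before it. camera_params takes no time and is no camera call.
- ticket.close_job(): hands the job in; it is judged then, once.
The state is a dict: "time": time; "qpos": joint angles; "dq": joint speeds; "joint_torque": joint torques, N m; "tcp_pos": TCP position; "tcp_rot": TCP orientation; "contact_force": force on the tool from outside, world axes, zero at the start; "torque": the same for the moment, N m; "grip_width": opening from 0.0 (shut) to 1.0 (fully open); "gripper_force": force on a finger pad.
Only numpy, scipy, OpenCV 4.12 (cv2) and the standard library are available. Lean on these libraries where they do the work, as an engineer would, in place of code of your own. Each camera call takes 0.05 s, during which the arm holds its last target. There are 200 camera calls.

## Working session

There is one attempt and no reset: what is moved stays moved. The work goes in short steps, Python scripts to look and compute and a tool call to move; the robot and the scene stay as the last step left them, time stands still between calls to the robot, and variables do not carry over. Pictures are saved under pics/ and viewed, at most 10 in all, crops included, and the job is handed in when it is done.

Besides the shell and the picture viewer there is one more tool, called after "Request:" as name(argument=value, ...) on one line, values as JSON. send_rows: Moves the arm, as the interface text tells. Its arguments: {"type":"object","properties":{"jaw":{"type":"array","items":{"type":"number"}},"dp":{"type":"array","items":{"type":"array","items":{"type":"number"}}},"yaw":{"type":"array","items":{"type":"number"}}},"required":["jaw","dp","yaw"]}

```bash
mkdir -p pics; python3 - <<'E'
from workcell import readout,cams
import cv2,numpy as np
s=readout.get_state(); print({k:np.round(v,3).tolist() for k,v in s.items()})
for n in ("top","scene"):
    p,d=cams.camera(n); cv2.imwrite(f"pics/{n}0.png",p); np.savez(f"{n}0.npz",p=p,d=d); c=cams.camera_params(n); print(n,c)
E
```

```text
{'time': 0.0, 'qpos': [1.334, 0.314, -0.048, 1.21, -0.0, 1.571], 'dq': [-0.001, -0.002, -0.0, 0.0, -0.001, -0.001], 'joint_torque': [0.001, -53.959, 33.975, 0.019, 0.0, 0.0], 'tcp_pos': [0.141, 0.583, 0.23], 'tcp_rot': [0.118, 0.993, -0.001, -0.0], 'contact_force': [1.266, 0.705, -0.567], 'torque': [-0.011, -0.013, 0.012], 'gripper_force': 0.0, 'grip_width': 1.0}
top {'camera_matrix': array([[517.41960528,   0.        , 320.65560006],
       [  0.        , 517.41960528, 241.61742023],
       [  0.        ,   0.        ,   1.        ]]), 'distortion': array([-0.10139003,  0.        ,  0.        ,  0.        ,  0.        ]), 'origin': array([0.42465945, 0.01080311, 1.78139435]), 'rotation': array([ 0.7109352 , -0.70130244,  0.04309081, -0.02981965])}
scene {'camera_matrix': array([[591.9467468 ,   0.        , 310.79483436],
       [  0.        , 591.9467468 , 235.97178141],
       [  0.        ,   0.        ,   1.        ]]), 'distortion': array([-0.02442533,  0.        ,  0.        ,  0.        ,  0.        ]), 'origin': array([ 1.1769723 , -0.80422264,  1.33831353]), 'rotation': array([ 0.89983775,  0.28589758, -0.10157261, -0.31342877])}
```

View pics/top0.png

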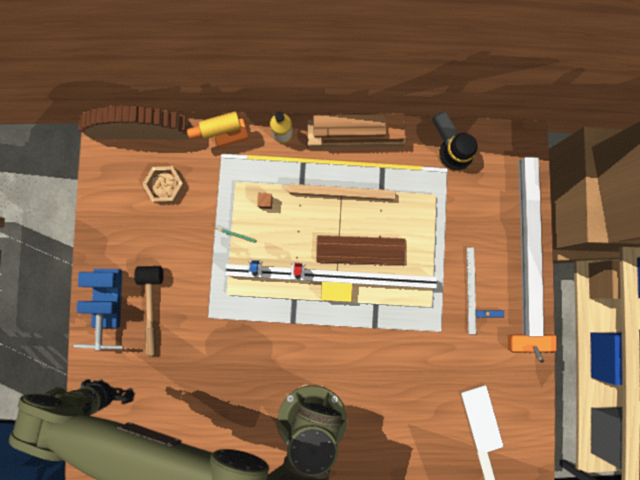

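View pics/scene0.png

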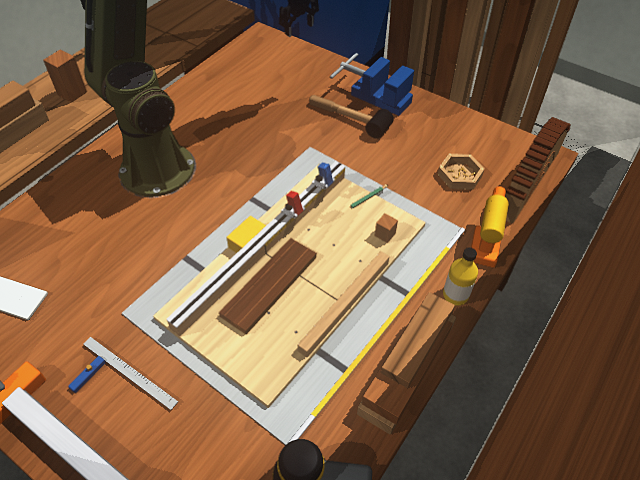

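The top view shows the red stop at (298,270), blue at (254,267), the board centred near (361,250), the fence running from (228,270) to (436,284) and the yellow block at (337,291). The scene view confirms both arms are flipped back.

```bash
cat > h.py <<'E'
import numpy as np,cv2
from scipy.spatial.transform import Rotation as R
from workcell import cams
def rays(n,uv):
    c=cams.camera_params(n); u=cv2.undistortPoints(np.float64(uv).reshape(-1,1,2),c['camera_matrix'],c['distortion'])[:,0]
    return c['origin'],R.from_quat(c['rotation']).apply(np.c_[u,np.ones(len(u))])
def plane(n,uv,z):
    o,r=rays(n,uv); return o+r*((z-o[2])/r[:,2])[:,None]
def cloud(n,p,d):
    vv,uu=np.mgrid[:480,:640]; o,r=rays(n,np.c_[uu.ravel(),vv.ravel()])
    return (o+r*d.reshape(-1,1)).reshape(480,640,3)
E
python3 - <<'E'
from h import *
for n in("top","scene"):
    f=np.load(n+"0.npz");p,d=f['p'],f['d'];C=cloud(n,p,d)
    hsv=cv2.cvtColor(p,cv2.COLOR_BGR2HSV).astype(int);H,S,V=hsv[...,0],hsv[...,1],hsv[...,2]
    inz=(C[...,0]>.3)&(C[...,0]<.8)&(abs(C[...,1])<.45)&(d>0)
    M={'red':((H<6)|(H>174))&(S>170)&(V>110)&(C[...,2]>.09),'blue':(H>100)&(H<125)&(S>120)&(C[...,2]>.09),'board':(V<110)&(H<20)&(S>80)&(C[...,2]>.02),'yellow':(H>22)&(H<32)&(S>190)&(V>120)&(C[...,2]<.2)}
    for k,m in M.items():
        m=(m&inz).astype(np.uint8)
        N,L,st,ce=cv2.connectedComponentsWithStats(m); i=1+np.argmax(st[1:,4]); q=C[L==i]
        print(n,k,st[i],'min',q.min(0).round(3),'max',q.max(0).round(3),'med',np.median(q,0).round(3))
        if k=='board':
            c=max(cv2.findContours((L==i).astype(np.uint8),0,2)[0],key=cv2.contourArea)
            z=np.median(q[:,2]); w=plane(n,c.reshape(-1,2),z)
            r=cv2.minAreaRect((w[:,:2]*1000).astype(np.float32)); print('rect',r,cv2.boxPoints(r).round(1).tolist(),z)
    if n=="top":
        for uv in [(380,225),(260,240),(220,200),(100,200),(337,291),(270,292)]: print(uv,C[uv[1],uv[0]].round(4))
        for u in range(235,436,20):  # depth profile across the fence
            col=C[255:295,u]; t=col[(col[:,2]>np.median(C[225,380:382,2])+.035)]; print(u,t.min(0).round(3),t.max(0).round(3))
E
```

```text
top red [295 266   6   9  53] min [0.49  0.045 0.14 ] max [0.516 0.061 0.154] med [0.503 0.055 0.146]
top blue [250 261   8  12  68] min [0.497 0.183 0.093] max [0.532 0.203 0.155] med [0.512 0.194 0.146]
top board [318 245  86  13 530] min [ 0.555 -0.301  0.032] max [ 0.594 -0.012  0.054] med [ 0.573 -0.123  0.044]
rect ((574.6748657226562, -156.03379821777344), (289.077392578125, 35.50873947143555), 88.62553405761719) [[553.5, -300.1000061035156], [589.0, -301.0], [595.9000244140625, -12.0], [560.4000244140625, -11.100000381469727]] 0.04398721691013885Traceback (most recent call last):
  File "<stdin>", line 9, in <module>
    return _wrapfunc(a, 'argmax', axis=axis, out=out, **kwds)
    return bound(*args, **kwds)
ValueError: attempt to get argmax of an empty sequence
```

```bash
python3 - <<'E'
from h import *
for n in("top","scene"):
    f=np.load(n+"0.npz");p,d=f['p'],f['d'];C=cloud(n,p,d)
    hsv=cv2.cvtColor(p,cv2.COLOR_BGR2HSV).astype(int);H,S,V=hsv[...,0],hsv[...,1],hsv[...,2]
    inz=(C[...,0]>.3)&(C[...,0]<.72)&(abs(C[...,1])<.45)&(d>0)
    if n=="top": print(hsv[240:268:3,361].tolist(), hsv[291,337])
    M={'red':((H<6)|(H>174))&(S>170)&(V>110)&(C[...,2]>.09),'blue':(H>100)&(H<125)&(S>120)&(C[...,2]>.09),'board':(V<150)&(H<20)&(S>100)&(C[...,2]>.025)&(C[...,2]<.06),'yellow':(H>22)&(H<35)&(S>200)&(C[...,2]>.05)}
    for k,m in M.items():
        m=(m&inz).astype(np.uint8)
        if k=='board': m=cv2.morphologyEx(m,cv2.MORPH_CLOSE,np.ones((3,3)))
        N,L,st,ce=cv2.connectedComponentsWithStats(m)
        if N<2: print(k,'none');continue
        i=1+np.argmax(st[1:,4]); q=C[L==i]
        print(n,k,st[i],'min',q.min(0).round(3),'max',q.max(0).round(3),'med',np.median(q,0).round(3))
        if k=='board':
            c=max(cv2.findContours((L==i).astype(np.uint8),0,2)[0],key=cv2.contourArea)
            z=np.median(q[:,2]); w=plane(n,c.reshape(-1,2),z)
            r=cv2.minAreaRect((w[:,:2]*1000).astype(np.float32)); print('rect',r,cv2.boxPoints(r).round(1).tolist(),z)
    if n=="top":
        for uv in [(420,225),(260,240),(225,200),(100,200),(337,291),(270,292)]: print(uv,C[uv[1],uv[0]].round(4))
        for u in range(235,436,20):  # points near fence-top height
            col=C[255:297,u]; t=col[(col[:,2]>.082)&(col[:,2]<.105)]; print(u,len(t),t.min(0).round(3) if len(t) else '',t.max(0).round(3)if len(t) else '')
E
```

```text
[[10, 143, 112], [10, 149, 116], [11, 148, 114], [11, 157, 109], [10, 149, 108], [10, 141, 105], [11, 147, 113], [10, 152, 109], [19, 100, 140], [19, 93, 232]] [ 27 160 244]
top red [295 266   6   9  53] min [0.49  0.045 0.14 ] max [0.516 0.061 0.154] med [0.503 0.055 0.146]
top blue [250 261   8  12  68] min [0.497 0.183 0.093] max [0.532 0.203 0.155] med [0.512 0.194 0.146]
top board [ 317  236   89   29 2341] min [ 0.425 -0.312  0.018] max [0.626 0.011 1.781] med [ 0.578 -0.154  0.044]
rect ((577.2138061523438, -157.48843383789062), (299.45684814453125, 93.7298355102539), 89.45670318603516) [[528.9000244140625, -306.79998779296875], [622.7000122070312, -307.70001220703125], [625.5, -8.199999809265137], [531.7999877929688, -7.300000190734863]] 0.043877471914604005
yellow none
(420, 225) [ 0.6695 -0.3634  0.0242]
(260, 240) [0.6094 0.1861 0.0231]
(225, 200) [0.7504 0.3143 0.0009]
(100, 200) [ 0.7471  0.763  -0.0078]
(337, 291) [ 0.4391 -0.076   0.0741]
(270, 292) [0.4331 0.1483 0.0209]
235 0  
255 5 [0.487 0.193 0.087] [0.536 0.194 0.093]
275 0  
295 5 [0.479 0.062 0.086] [0.528 0.063 0.104]
315 0  
335 0  
355 1 [ 0.476 -0.134  0.082] [ 0.476 -0.134  0.082]
375 0  
395 0  
415 0  
435 0  
scene red [287 191  11   7  51] min [0.489 0.042 0.143] max [0.515 0.065 0.158] med [0.503 0.051 0.15 ]
scene blue [319 163  10   6  40] min [0.499 0.18  0.144] max [0.521 0.206 0.159] med [0.51  0.191 0.151]
scene board [ 216  238  101   98 3672] min [ 0.527 -0.804  0.019] max [1.177 0.003 1.338] med [ 0.582 -0.177  0.047]
rect ((581.5810546875, -165.54837036132812), (315.96197509765625, 98.26439666748047), 89.15648651123047) [[530.0999755859375, -322.79998779296875], [628.4000244140625, -324.20001220703125], [633.0, -8.300000190734863], [534.7999877929688, -6.900000095367432]] 0.046564129192729564
scene yellow [252 225  13  13  14] min [ 0.461 -0.083  0.069] max [ 0.47  -0.034  0.08 ] med [ 0.464 -0.055  0.075]
```

```bash
python3 - <<'E'
from h import *
f=np.load("top0.npz");p,d=f['p'],f['d'];C=cloud("top",p,d)
X,Y,Z=C[...,0],C[...,1],C[...,2]
m=(Z>.058)&(Z<.085)&(X>.43)&(X<.56)
E=[];B=[]
for u in range(232,434,4):
    if 245<u<262 or 288<u<306: continue
    r=np.where(m[255:300,u])[0]+255
    if len(r)==0: continue
    E.append((u,r.min()-.5))
    if not 315<u<358: B.append((u,r.max()+.5))
for q in(E,B):
    w=plane("top",q,.073); a=np.polyfit(w[:,1],w[:,0],1); res=w[:,0]-np.polyval(a,w[:,1]); a=np.polyfit(w[abs(res)<.004,1],w[abs(res)<.004,0],1); print(a,np.std(res))
print(np.median(Z[m]))
# sled outline, offcut, bar
big=cv2.resize(p[215:300,215:445],None,fx=3.4,fy=3.4,interpolation=cv2.INTER_CUBIC); cv2.imwrite("pics/topcrop.png",big)
print(plane("top",[(233,181),(437,206),(434,306)],.023))
E
```

```text
[0.04898945 0.50953326] 0.0009274805782942308
[0.04793591 0.47268657] 0.000910786949852506
0.07076987557534697
[[ 0.81349463  0.28512114  0.023     ]
 [ 0.73735766 -0.42407245  0.023     ]
 [ 0.39189954 -0.41043294  0.023     ]]
```

View pics/topcrop.png

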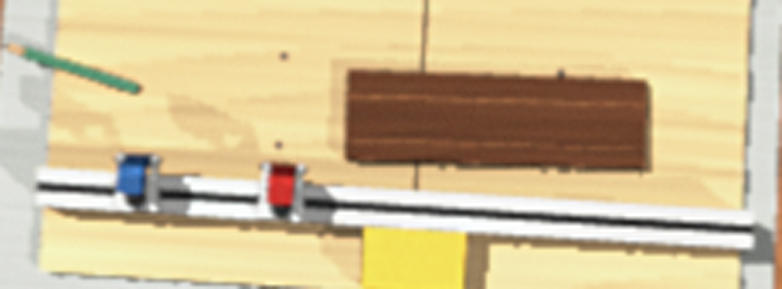

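The crop shows the red arm's top at (283,185) and blue's at (135,178). The board spans (347,70)–(650,170), clear of the fence. Next I align the tool to the sled (yaw about −10.7°) and travel to a point behind the red arm.

Request:
send_rows(jaw=[0,0,0,0,0], dp=[[-2.8,-2.9,0],[-5.6,-5.9,0],[-8.4,-8.8,0],[-11.2,-11.7,0],[-14,-14.6,0]], yaw=[-3,-6,-9,-10.7,-10.7])

```text
time: 0.52
tcp_pos: [0.2429, 0.4066, 0.2308]
tcp_rot: [0.024, 1.0, -0.0, -0.0]
contact_force: [1.1, -0.3, 0.5]
grip_width: 0.302
gripper_force: 0.0
```

Request:
send_rows(jaw=[0,0,0,0,0], dp=[[-2.2,-3.4,0],[-4.4,-6.8,0],[-6.6,-10.2,0],[-8.8,-13.6,0],[-11,-17,0]], yaw=[0,0,0,0,0])

```text
time: 0.93
tcp_pos: [0.3442, 0.2313, 0.2312]
tcp_rot: [0.025, 1.0, -0.0, 0.0]
contact_force: [1.8, 0.0, -1.2]
grip_width: 0.001
gripper_force: 0.0
```

Request:
send_rows(jaw=[0,0,0,0,0], dp=[[-2.2,-3.4,0],[-4.4,-6.8,0],[-6.6,-10.2,0],[-8.8,-13.6,0],[-11.1,-17.2,0]], yaw=[0,0,0,0,0])

```text
time: 1.35
tcp_pos: [0.446, 0.0548, 0.2312]
tcp_rot: [0.025, 1.0, 0.0, -0.0]
contact_force: [1.0, 1.3, 0.4]
grip_width: -0.003
gripper_force: 0.0
```

```bash
python3 - <<'E'
from h import *
from workcell import readout
s=readout.get_state(); p,d=cams.camera("wrist"); c=cams.camera_params("wrist"); print(s['tcp_pos'],s['tcp_rot'],c)
cv2.imwrite("pics/w1.png",p); np.savez("w1.npz",p=p,d=d,t=s['tcp_pos'],q=s['tcp_rot'])
E
```

```text
[0.44600894 0.05481359 0.23123658] [ 2.50688736e-02  9.99685720e-01  1.16160565e-04 -1.52676632e-05] {'camera_matrix': array([[343.06867727,   0.        , 323.11428695],
       [  0.        , 343.06867727, 238.47414159],
       [  0.        ,   0.        ,   1.        ]]), 'distortion': array([-0.01495603,  0.        ,  0.        ,  0.        ,  0.        ]), 'hand_eye': array([[ 3.14217434e-04, -9.46240678e-01, -3.23463261e-01,
         8.40949080e-02],
       [ 9.99999938e-01,  3.49353782e-04, -5.05632219e-05,
        -2.45153373e-04],
       [ 1.60848091e-04, -3.23463225e-01,  9.46240728e-01,
        -1.42581579e-01],
       [ 0.00000000e+00,  0.00000000e+00,  0.00000000e+00,
         1.00000000e+00]])}
```

View pics/w1.png

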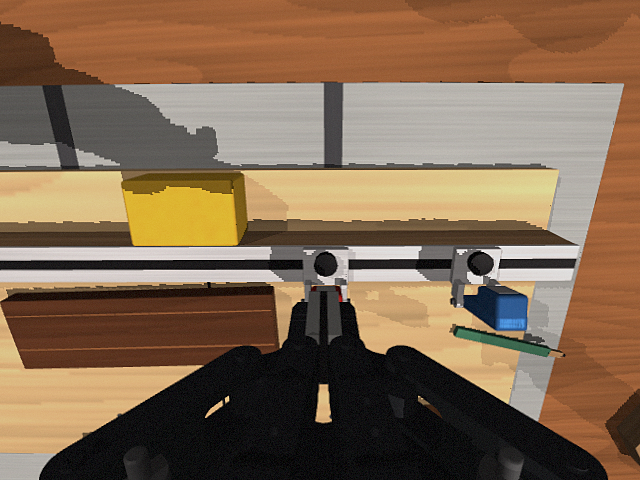

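The wrist view has the red foot at (325,265), in line with the fingers at (323,300). The blue foot and arm are well to the side at (480,265) and (505,310). I'll descend behind the arm and push forward.

Request:
send_rows(jaw=[0,0,0,0,0], dp=[[0,0,3.6],[0,0,7.2],[0,0,10.6],[0,0,10.6],[-1.2,0,10.4]], yaw=[0,0,0,0,0])

```text
time: 1.82
tcp_pos: [0.4531, 0.0559, 0.1253]
tcp_rot: [0.025, 1.0, -0.0, -0.004]
contact_force: [-0.4, -0.5, 0.6]
grip_width: -0.003
gripper_force: 0.0
```

Request:
send_rows(jaw=[0,0,0,0,0], dp=[[-0.9,0,-0.2],[-1.8,0,-0.4],[-2.6,0,-0.5],[-3.4,0,-0.6],[-4.2,0,-0.7]], yaw=[0,0,0,0,0])

```text
time: 2.23
tcp_pos: [0.5007, 0.0542, 0.1352]
tcp_rot: [0.025, 1.0, 0.0, 0.0]
contact_force: [-1.5, 0.4, 1.4]
grip_width: 0.003
gripper_force: 1.0
```

Request:
send_rows(jaw=[0,0,0,0,0], dp=[[-0.9,0,-0.2],[-1.8,0,-0.3],[-2.6,0,-0.4],[-3.4,0,-0.4],[-4.2,0,0.3]], yaw=[0,0,0,0,0])

```text
time: 2.65
tcp_pos: [0.5437, 0.0519, 0.1324]
tcp_rot: [0.025, 1.0, 0.0, 0.001]
contact_force: [0.8, -0.2, 1.9]
grip_width: -0.003
gripper_force: 0.7
```

Request:
send_rows(jaw=[0,0,0,0,0], dp=[[-0.8,0,0.6],[-1.7,0,1.4],[-2.5,0,2.1],[-3.1,0,2.9],[-3.7,0,3.6]], yaw=[0,0,0,0,0])

```text
time: 3.07
tcp_pos: [0.5787, 0.05, 0.0939]
tcp_rot: [0.025, 1.0, -0.0, -0.001]
contact_force: [-0.5, -0.1, 0.9]
grip_width: -0.001
gripper_force: 0.3
```

Request:
send_rows(jaw=[0,0,0,0,0], dp=[[-0.4,0,1.1],[-0.5,0,2.2],[-0.1,0,3.1],[0.5,0,3.9],[1.0,0,4.8]], yaw=[0,0,0,0,0])

```text
time: 3.48
tcp_pos: [0.5675, 0.0506, 0.0464]
tcp_rot: [0.025, 1.0, -0.0, -0.0]
contact_force: [0.4, 0.0, 0.6]
grip_width: -0.003
gripper_force: 0.4
```

Request:
send_rows(jaw=[0,0,0,0,0], dp=[[0.4,0,0.4],[0.7,0,0.8],[1.0,0,0.8],[1.3,0,0.8],[1.3,0,0.8]], yaw=[0,0,0,0,0])

```text
time: 3.9
tcp_pos: [0.5552, 0.0513, 0.0397]
tcp_rot: [0.025, 1.0, 0.0, 0.0]
contact_force: [0.2, -0.3, 0.9]
grip_width: 0.005
gripper_force: 0.0
```

Request:
send_rows(jaw=[0,0,0,0,0], dp=[[0.3,0,0],[0.6,0,0],[0.8,0,0],[0.8,0,0],[0.8,0,0]], yaw=[0,0,0,0,0])

```text
time: 4.32
tcp_pos: [0.5545, 0.0515, 0.0411]
tcp_rot: [0.025, 1.0, -0.0, 0.006]
contact_force: [16.1, -0.5, -12.0]
grip_width: -0.002
gripper_force: 8.3
```

Request:
send_rows(jaw=[0,0,0,0,0], dp=[[-1.5,0,0],[-4,0,0],[-6,0,-3],[-8,0,-6],[-10.0,-2,-8]], yaw=[0,0,0,0,0])

```text
time: 4.73
tcp_pos: [0.6481, 0.0293, 0.1221]
tcp_rot: [0.023, 1.0, 0.001, 0.001]
contact_force: [1.4, 0.1, 0.6]
grip_width: 0.0
gripper_force: 0.0
```

Request:
send_rows(jaw=[0,0,0,0,0], dp=[[-0.5,-4,0],[-1,-8,0],[-1.5,-12,0],[-2,-15,0],[-2.5,-18.2,0]], yaw=[0,0,0,0,0])

```text
time: 5.15
tcp_pos: [0.6621, -0.1581, 0.1197]
tcp_rot: [0.025, 1.0, 0.0, 0.0]
contact_force: [0.3, -0.9, -0.6]
grip_width: -0.003
gripper_force: 0.0
```

```bash
python3 - <<'E'
from h import *
from workcell import readout
s=readout.get_state(); p,d=cams.camera("wrist"); print(s['tcp_pos'],s['contact_force'])
cv2.imwrite("pics/w2.png",p); np.savez("w2.npz",p=p,d=d,t=s['tcp_pos'],q=s['tcp_rot'])
E
```

```text
[ 0.66211683 -0.15807976  0.11968954] [ 0.31678051 -0.86105233 -0.61994753]
```

View pics/w2.png

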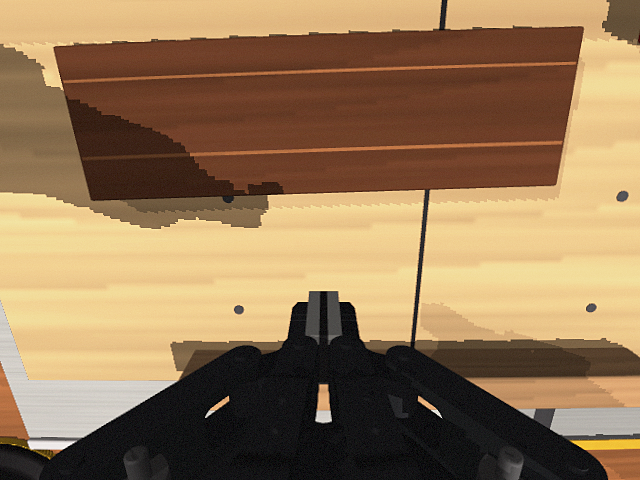

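The wrist view shows the board's top-face corners at about (55,46), (583,27), (557,185) and (90,199). The fingers, at (323,300), are clear of its far edge.

```bash
cat >> h.py <<'E'
def wplane(t,q,uv,z):
    c=cams.camera_params("wrist"); H=c['hand_eye']; u=cv2.undistortPoints(np.float64(uv).reshape(-1,1,2),c['camera_matrix'],c['distortion'])[:,0]
    Rw=R.from_quat(q); o=t+Rw.apply(H[:3,3]); r=Rw.apply(np.c_[u,np.ones(len(u))]@H[:3,:3].T)
    return o+r*((z-o[2])/r[:,2])[:,None]
def sled(w): # sled axes, origin at red stop foot (rough)
    x=np.array(w)[...,:2]-[.512,.053]; return x@np.array([[.9988,.049],[-.049,.9988]])
E
python3 - <<'E'
from h import *
f=np.load("w2.npz"); w=wplane(f['t'],f['q'],[(55,46),(583,27),(557,185),(90,199)],.045)
print(w.round(4),(sled(w)*1000).round(1)); print(np.linalg.norm(np.diff(w,axis=0),axis=1)); s=sled(w); print(np.arctan2(*(s[1]-s[0])),np.arctan2(*(s[2]-s[3])),sled(f['t']))
d=f['d'];print(d[100,300],d[250,150])
E
```

```text
[[ 0.5292 -0.3042  0.045 ]
 [ 0.5347 -0.0063  0.045 ]
 [ 0.6237 -0.0065  0.045 ]
 [ 0.6177 -0.3074  0.045 ]] [[  34.7 -355.9]
 [  25.6  -58.1]
 [ 114.5  -54. ]
 [ 123.2 -354.8]]
[0.29794941 0.08899832 0.30097008]
-0.030525249632726164 -0.02907282877569473 [ 0.1602796  -0.20347073]
0.19981171 0.25460458
```

Request:
send_rows(jaw=[0,0,0,0,0], dp=[[0,-0.2,3.5],[0,-0.2,7],[0,-0.2,8.5],[1,-0.2,8.5],[2.4,-0.2,8.5]], yaw=[0,0,0,0,0])

```text
time: 5.62
tcp_pos: [0.6372, -0.1567, 0.0324]
tcp_rot: [0.025, 1.0, 0.0, -0.001]
contact_force: [0.6, -0.1, 0.8]
grip_width: -0.001
gripper_force: 0.0
```

Request:
send_rows(jaw=[0,0,0,0,0], dp=[[0.5,0,0],[1.0,0,0],[1.5,0,0],[2.0,0,0],[2.5,0,0]], yaw=[0,0,0,0,0])

```text
time: 6.03
tcp_pos: [0.614, -0.1559, 0.035]
tcp_rot: [0.025, 1.0, -0.0, 0.001]
contact_force: [2.5, -0.0, 0.3]
grip_width: 0.003
gripper_force: 1.2
```

Request:
send_rows(jaw=[0,0,0,0,0], dp=[[0.3,0,0],[0.6,0,0],[0.9,0,0],[1.2,0,0],[1.4,0,0]], yaw=[0,0,0,0,0])

```text
time: 6.45
tcp_pos: [0.6001, -0.1557, 0.035]
tcp_rot: [0.025, 1.0, -0.001, 0.001]
contact_force: [4.3, -1.9, 1.5]
grip_width: 0.002
gripper_force: 2.3
```

Request:
send_rows(jaw=[0,0,0,0,0], dp=[[0.2,0,0],[0.4,0,0],[0.6,0,0],[0.6,0,0],[0.6,0,0]], yaw=[0,0,0,0,0])

```text
time: 6.87
tcp_pos: [0.6, -0.1558, 0.0366]
tcp_rot: [0.025, 1.0, -0.001, 0.006]
contact_force: [16.6, -1.6, -2.4]
grip_width: 0.001
gripper_force: 8.3
```

Request:
send_rows(jaw=[0,0,0,0,0], dp=[[-1.5,0,0],[-3,0,-2],[-3,-2,-5],[-2,-5,-8],[0,-8.5,-8]], yaw=[0,0,0,0,0])

```text
time: 7.28
tcp_pos: [0.5927, -0.24, 0.1192]
tcp_rot: [0.023, 1.0, -0.001, 0.003]
contact_force: [1.7, -1.3, 0.2]
grip_width: 0.002
gripper_force: 0.0
```

Request:
send_rows(jaw=[0,0,0,0,0], dp=[[1.5,-3.5,0],[3,-7,0],[4.7,-10.1,0],[4.7,-11.1,0],[4.7,-11.1,0]], yaw=[0,0,0,0,0])

```text
time: 7.7
tcp_pos: [0.5341, -0.3502, 0.1135]
tcp_rot: [0.027, 1.0, 0.0, -0.001]
contact_force: [0.2, 0.9, 0.7]
grip_width: 0.0
gripper_force: 0.0
```

```bash
python3 - <<'E'
from h import *
from workcell import readout
s=readout.get_state(); p,d=cams.camera("wrist"); print(s['tcp_pos'],sled(s['tcp_pos']))
np.savez("w3.npz",p=p,d=d,t=s['tcp_pos'],q=s['tcp_rot'])
t,_=cams.camera("top"); np.savez("top1.npz",p=t,d=_)
cv2.imwrite("pics/w3.png",np.vstack([cv2.resize(p[:400],(640,400)),cv2.resize(t[230:310,215:445],(640,200))]))
E
```

```text
[ 0.53414764 -0.35024094  0.11350242] [ 0.04187987 -0.40167181]
```

View pics/w3.png

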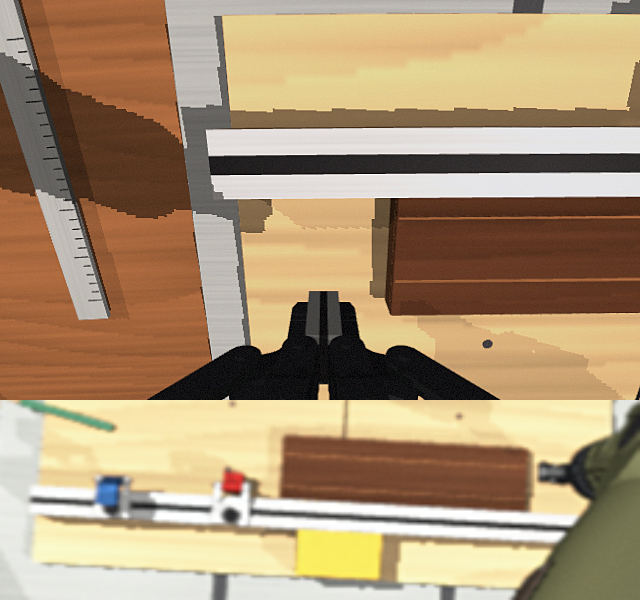

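The wrist view shows the board flush along the fence and its right end near u≈393. In the top strip the red arm hangs down at (232,485) and blue is still back at (110,492). Now I descend and push along +y.

Request:
send_rows(jaw=[0,0,0,0,0], dp=[[0,0,3.5],[0,0,7],[0,0,7.9],[0,1,7.9],[0,2,7.9]], yaw=[0,0,0,0,0])

```text
time: 8.22
tcp_pos: [0.5376, -0.3265, 0.0353]
tcp_rot: [0.025, 1.0, 0.001, -0.001]
contact_force: [1.1, -0.5, 0.8]
grip_width: -0.002
gripper_force: 0.0
```

Request:
send_rows(jaw=[0,0,0,0,0], dp=[[0,0.5,0],[0,1,0],[0,1.5,0],[0,2,0],[0,2.5,0]], yaw=[0,0,0,0,0])

```text
time: 8.63
tcp_pos: [0.5402, -0.3047, 0.0372]
tcp_rot: [0.025, 1.0, -0.002, 0.001]
contact_force: [-0.3, -5.9, 5.6]
grip_width: 0.002
gripper_force: 3.6
```

Request:
send_rows(jaw=[0,0,0,0,0], dp=[[0,0.5,0],[0,1,0],[0,1.4,0],[0,1.8,0],[0,2.1,0]], yaw=[0,0,0,0,0])

```text
time: 9.05
tcp_pos: [0.5413, -0.284, 0.0371]
tcp_rot: [0.025, 1.0, -0.002, 0.001]
contact_force: [0.1, -6.0, 6.3]
grip_width: -0.001
gripper_force: 3.9
```

Request:
send_rows(jaw=[0,0,0,0,0], dp=[[0,0.2,0],[0,0.4,0],[0,0.6,0],[0,0.7,0],[0,0.7,0]], yaw=[0,0,0,0,0])

```text
time: 9.47
tcp_pos: [0.5416, -0.277, 0.0371]
tcp_rot: [0.025, 1.0, -0.002, 0.002]
contact_force: [-0.7, -5.9, 5.6]
grip_width: -0.002
gripper_force: 3.5
```

Request:
send_rows(jaw=[0,0,0,0,0], dp=[[0,0.15,0],[0,0.3,0],[0,0.4,0],[0,0.4,0],[0,0.4,0]], yaw=[0,0,0,0,0])

```text
time: 9.88
tcp_pos: [0.5419, -0.2732, 0.0371]
tcp_rot: [0.025, 1.0, -0.002, 0.002]
contact_force: [0.7, -5.0, 6.5]
grip_width: -0.002
gripper_force: 3.6
```

Request:
send_rows(jaw=[0,0,0,0,0], dp=[[0,0.2,0],[0,0.4,0],[0,0.5,0],[0,0.5,0],[0,0.5,0]], yaw=[0,0,0,0,0])

```text
time: 10.3
tcp_pos: [0.542, -0.272, 0.0374]
tcp_rot: [0.026, 1.0, -0.006, 0.001]
contact_force: [-0.6, -16.5, 3.9]
grip_width: -0.002
gripper_force: 8.0
```

Request:
send_rows(jaw=[0,0,0,0,0], dp=[[0,0.15,0],[0,0.3,0],[0,0.4,0],[0,0.4,0],[0,0.4,0]], yaw=[0,0,0,0,0])

```text
time: 10.72
tcp_pos: [0.543, -0.2713, 0.0377]
tcp_rot: [0.027, 1.0, -0.009, 0.002]
contact_force: [1.4, -25.8, -0.9]
grip_width: -0.0
gripper_force: 11.5
```

Request:
send_rows(jaw=[0,0,0,0,0], dp=[[0,-1.5,0],[0,-4,0],[0,-4,-4],[-3,-4,-8],[-6,-1.5,-8]], yaw=[0,0,0,0,0])

```text
time: 11.13
tcp_pos: [0.5993, -0.2859, 0.121]
tcp_rot: [0.028, 1.0, -0.002, 0.003]
contact_force: [2.7, -1.5, 0.8]
grip_width: -0.0
gripper_force: 0.0
```

Request:
send_rows(jaw=[0,0,0,0,0], dp=[[-2,3.5,0],[-4,7,0],[-4,11,0],[-4,14,0],[-4,16.4,0]], yaw=[0,0,0,0,0])

```text
time: 11.55
tcp_pos: [0.6463, -0.116, 0.1147]
tcp_rot: [0.024, 1.0, 0.001, -0.001]
contact_force: [0.0, -0.3, 0.8]
grip_width: -0.0
gripper_force: 0.0
```

```bash
python3 - <<'E'
from h import *
from workcell import readout
s=readout.get_state(); p,d=cams.camera("wrist"); print(s['tcp_pos'],sled(s['tcp_pos']),s['contact_force'])
np.savez("w4.npz",p=p,d=d,t=s['tcp_pos'],q=s['tcp_rot'])
cv2.imwrite("pics/w4.png",p)
E
```

```text
[ 0.64632791 -0.1159683   0.11465287] [ 0.14244616 -0.16218347] [ 0.03999468 -0.32847448  0.7906729 ]
```

View pics/w4.png

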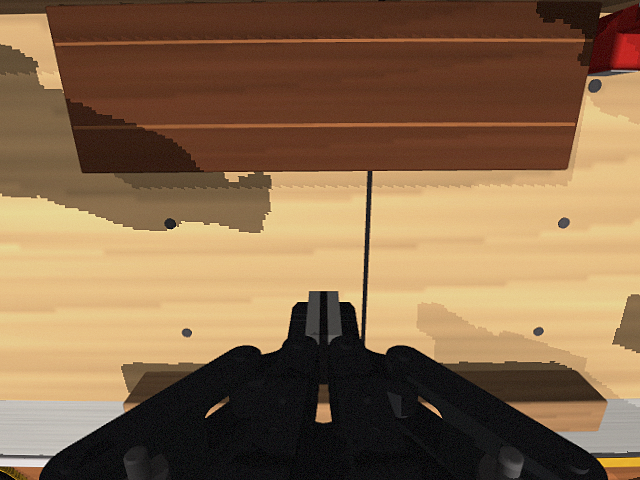

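The wrist view shows the board butted against the red shoe at (600,45), with its far edge running from (82,172) to (567,168). It's nearly square, so I press it once more against the fence at mid-length.

Request:
send_rows(jaw=[0,0,0,0,0], dp=[[0,0,3.5],[0,0,7],[0,0,8],[1.5,0,8],[3.2,0,8]], yaw=[0,0,0,0,0])

```text
time: 12.02
tcp_pos: [0.6137, -0.1176, 0.0339]
tcp_rot: [0.025, 1.0, 0.001, -0.001]
contact_force: [0.6, -0.8, -0.3]
grip_width: -0.001
gripper_force: 0.0
```

Request:
send_rows(jaw=[0,0,0,0,0], dp=[[0.3,0,0],[0.6,0,0],[0.9,0,0],[1.2,0,0],[1.5,0,0]], yaw=[0,0,0,0,0])

```text
time: 12.43
tcp_pos: [0.6017, -0.1176, 0.0359]
tcp_rot: [0.025, 1.0, -0.0, 0.002]
contact_force: [10.0, -1.7, -2.2]
grip_width: -0.0
gripper_force: 5.1
```

Request:
send_rows(jaw=[0,0,0,0,0], dp=[[0.2,0,0],[0.4,0,0],[0.5,0,0],[0.5,0,0],[0.5,0,0]], yaw=[0,0,0,0,0])

```text
time: 12.85
tcp_pos: [0.6018, -0.1176, 0.0376]
tcp_rot: [0.025, 1.0, -0.0, 0.006]
contact_force: [12.7, -0.3, -2.0]
grip_width: 0.004
gripper_force: 6.4
```

Request:
send_rows(jaw=[0,0,0,0,0], dp=[[-1.5,0,0],[-4,0,0],[-5,1,-4],[-5,3,-8],[-3,5,-11]], yaw=[0,0,0,0,0])

```text
time: 13.27
tcp_pos: [0.6321, -0.0702, 0.1447]
tcp_rot: [0.026, 1.0, -0.0, 0.002]
contact_force: [0.3, -0.5, 1.2]
grip_width: -0.001
gripper_force: 0.0
```

Request:
send_rows(jaw=[0,0,0,0,0], dp=[[2,3,-1.5],[4,5,-3],[5.5,6,-5],[5.5,6,-6],[5.5,6,-6]], yaw=[0,0,0,0,0])

```text
time: 13.68
tcp_pos: [0.5781, -0.0067, 0.2061]
tcp_rot: [0.024, 1.0, -0.0, 0.003]
contact_force: [1.2, -0.1, 0.7]
grip_width: 0.001
gripper_force: 0.0
```

```bash
python3 - <<'E'
from h import *
from workcell import readout
s=readout.get_state(); p,d=cams.camera("wrist"); print(s['time'],s['tcp_pos'],sled(s['tcp_pos']),s['contact_force'])
np.savez("w5.npz",p=p,d=d,t=s['tcp_pos'],q=s['tcp_rot'])
cv2.imwrite("pics/w5.png",p)
E
```

```text
13.6833 [ 0.57805011 -0.00672038  0.20608351] [ 0.06889715 -0.05641226] [ 1.191569   -0.05742355  0.72798203]
```

View pics/w5.png

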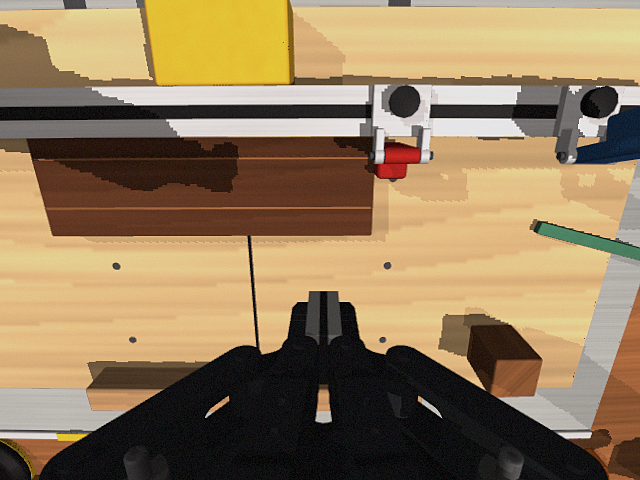

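The wrist view shows the board end at u≈374 touching the red shoe at (391,168). The far edge at v≈236 is parallel to the fence edge at v≈137, and blue is still back. A quick numeric check follows.

```bash
python3 - <<'E'
from h import *
f=np.load("w5.npz");p=f['p'];g=cv2.cvtColor(p,cv2.COLOR_BGR2GRAY).astype(float);t,q=f['t'],f['q']
hsv=cv2.cvtColor(p,cv2.COLOR_BGR2HSV).astype(int)
us=np.r_[60:240:6,260:366:6]
far=[(u,222+np.argmax(np.diff(g[222:248,u]))+.5) for u in us]
fe=[(u,128+np.argmin(np.diff(g[128:146,u]))+.5) for u in us]
def fit(uv,z):
    s=sled(wplane(t,q,uv,z)); a=np.polyfit(s[:,1],s[:,0],1); r=s[:,0]-np.polyval(a,s[:,1]); k=abs(r-np.median(r))<.003; return np.polyfit(s[k,1],s[k,0],1),k.sum()
print(fit(far,.045),fit(fe,.073))
end=[(u,v) for v in range(195,232,4) for u in [360+np.argmax(np.diff(g[v,360:390]))+.5]]
print((sled(wplane(t,q,end,.045))*1000).round(1)[:, 1])
red=((hsv[...,0]<6)|(hsv[...,0]>174))&(hsv[...,1]>150); v,u=np.where(red[168:176,360:420]); print(u.min()+360,u.max()+360,(sled(wplane(t,q,[(u.min()+359.5,172),(u.max()+360.5,172)],.06))*1000).round(1))
E
```

```text
(array([-0.00062581,  0.08653044]), np.int64(48)) (array([-0.00491357, -0.00414881]), np.int64(47))
[-12.4 -12.2 -12.  -11.9 -12.6 -12.4 -12.2 -12.1 -11.9 -11.7]
374 406 [[ 25.6 -14.7]
 [ 25.5  12.9]]
```

```bash
python3 -c "
from workcell import ticket; print(ticket.close_job())"
```

```text
the job is handed in; nothing more can be done
None
```

The job is handed in, with no verdict returned: the red stop hangs down, the board measures about 1 mm off the fence, parallel within 0.005 rad and butted to the red stop, and the blue stop is still back.

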